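Slide the lighthouse night lamp onto its charging plate and switch it on

ROBOT

A 6-joint arm with a two-finger parallel gripper is mounted at the origin on the work surface. World frame = base frame: x ahead of the robot, y to its left, z up, the work surface at z = 0. Lengths are in mm, angles in rad, forces in N, time in s.
With the tool pointing down it reaches from about 275 to 850 mm from the base axis. Payload 19 kg.
Tool frame: the origin (TCP) lies at the centre of the arm's flange, where the gripper is bolted on; the fingertips stand 173 mm ahead of it and the grasp point (between the pads) lies 155 mm ahead of it; z points along the fingers, y is the direction in which the jaws open and shut (so a half turn about z gives the same grasp; the last joint's range is limited). The gripper opens to 85 mm and grips with 20 to 120 N. Pads are 22 mm wide; open, the fingers measure 114 mm over their backs; the gripper's body (76 mm by 85 mm) begins 54 mm behind the grasp point. The pads swing forward as they close: fully open they stand 13 mm farther back than shut.
Start: joints at [-1.335, 0.15, 1.437, -0, 1.554, -0.134], TCP at [207.798, -536.126, 404.667] pointing down, gripper open.
Joint ranges: [-2.8, 2.8], [-0.68, 2.1], [0.12, 2.68], [-1.39, 4.53], [0.16, 2.79], [-2.81, 2.81]. Speed limits (rad/s): [1.89, 1.89, 2.22, 3.01, 3.01, 3.01].

INTERFACE

Orientations are given as a unit quaternion [x, y, z, w].
In Python, from rig import bot, ik, imaging, order, sensors gives the robot as it stands. The module is installed in compiled form; this text tells all that it offers. Calls block until the motion is done:
- bot.move_ptp(position, orientation): joint-space move of the TCP to a pose.
- bot.move_l(position, frame=None, rate=150, force_limit=None): straight line of the TCP; frame=None keeps the orientation; rate is the mean speed in mm/s. With force_limit (N) it stops when the force on the tool has changed by that much, and returns True; else False.
- bot.goto_joints(angles): joint-space move.
- bot.open_jaws() and bot.close(grasp_force=None): open the fingers fully, or close them until they stop; grasp_force is the grip in N (None keeps the last).
- bot.sleep(seconds).
- ik(position, orientation): joint angles nearest the present ones, or None.
- imaging.capture(name): name is "scene" or "top" or "wrist"; returns the picture (420x560x3 uint8, red, green, blue); there is no depth.
- imaging.camera_info(name): a dict with "fx", "fy", "cx", "cy" (pixels), "rvec" (rotation vector, rad) and "tvec" (3), from world to camera coordinates, as OpenCV has them. Camera axes: x right, y down, z forward; pixel columns grow to the right and rows downward; lengths in mm; the calibration is good to about 2 mm. A picture is of the moment at which its call begins: read the wrist's pose just before it. camera_info takes no time and is no camera call; for the wrist camera it gives the pose at the moment of the call.
A pose or a line that the arm cannot do raises bot.PlanningError and nothing moves.
- order.close_job(): hands the job in, once; it reports no verdict.
Readings, each from a call of its own:
- sensors.current_t(): time.
- sensors.current_joint_positions(): joint angles.
- sensors.current_joint_velocities(): joint speeds.
- sensors.current_joint_efforts(): joint torques, N m.
- sensors.current_ee_pos(): TCP position.
- sensors.current_eef_rot(): TCP orientation.
- sensors.current_wrist_force(): force on the tool from outside, world axes, zero at the start.
- sensors.current_ft_torque(): the same for the moment, N m.
- sensors.current_finger_gap(): finger opening in mm.
Only numpy, scipy, OpenCV 4.12 (cv2) and the standard library are available. Lean on these libraries where they do the work, as an engineer would, in place of code of your own. Each camera call takes 0.05 s, during which the arm holds its last target. There are 200 camera calls.

TASK

Slide the tall lighthouse night lamp over the bench, pushing it low on its foot so that it stays upright, until its whole foot stands on the round charging plate; do not take it between the fingers or lift it. Then push the toggle switch all the way over, away from the robot, to its on side. Leave the snow globe, helicopter, abacus and shovel where they are.

Things in the scene. Friction and masses are not known exactly. Their poses are not given: they have to be found in the camera images.
- lamp: Lighthouse night lamp, loose, 0.3-0.5 kg, 236 mm tall. Blue round foot: 66 mm diameter, upright wall from bench to 32 mm up. Red/white tower: 41 mm diameter at 36 mm up, tapering to 29 at 176 mm; 42 mm gallery and roof above. Origin: centre of its underside; z up. Slides when pushed below 30 mm up, tips when pushed well above. Starts nearer the robot than the plate.
- plate: Round charging plate inlaid in the bench top, flush (nothing to climb or bump against), 104 mm diameter: thin black rim, white ring, grey middle of 74 mm diameter. Origin at its centre on the bench surface. Between it and the lamp the bench is clear.
- switch_base: Fixed white switch block, 70 mm (its x) by 50 mm by 25 mm high, left or right of the plate. Origin at the centre of its underside; its x axis points to the on side, roughly away from the robot (within 0.6 rad).
- switch_tip (a point): Centre of the red ball (26 mm diameter) on the end of the toggle's 10 mm rod; 55 mm from the pivot, which lies 22 mm above the block's underside, over its centre. The ball starts leaning towards the robot (block's -x), about 70 mm above the bench, and is 77 mm up when the rod is upright.
- switch (a joint): Toggle angle, rad: 0 = fully off (rod leans 0.5 rad from upright to the block's -x), 0.5 = upright, 1.0 = fully on (leans 0.5 rad to +x, at its stop). Starts at 0 to 0.15, stays where it is left, moves with about 1 N at the ball.
- globe: Bystander: glass snow-globe shell on a wooden base, 72 mm diameter, 92 mm tall, loose; stands on the other side of the plate from the switch. Origin at the centre of its underside.
- helicopter: Bystander: yellow plastic helicopter, loose, about 165 mm long with the tail, rotor 150 mm across at 76 mm height; stands beyond the plate, 115 mm or more from the plate's centre. Origin on the bench under the rotor mast, nose to its -x, tail to its +x.
- abacus: Bystander: upright wooden abacus frame with coloured beads, loose, 168 mm wide (its x), 70 mm deep at the feet, 138 mm tall. Origin on the bench under its middle. Far to the left.
- shovel: Bystander: orange plastic toy shovel lying flat, loose, about 200 mm long (its x, blade to +x), 69 mm wide. Origin on the bench near its middle. Far to the right.
Not all that is in view belongs to the job. Leave any orange or purple look-alike of the switch_base alone.

How it is judged (in metres and radians):
On the way, in this order (a step that is already met when the one before it is completed fails the run):
1. the lamp stands upright and still with its whole foot on the charging plate (horizontal distance between lamp and plate below 0.019 m and angle between lamp's own z axis and vertical below 0.05 rad and linear speed of lamp below 0.01 m/s), for 0.3 s.
2. the toggle is pushed right over to on (value of joint switch above 0.85 rad), for 0.2 s.
At the end, for the whole second after the job is handed in: The lamp stands upright (within 0.05 rad) and still on the bench, its centre within 19 mm of the plate's centre (foot wholly on the plate), and the toggle reads over 0.85 of its 1.0 rad (all of step 1 and height (world z) of lamp below 0.004 m and value of joint switch above 0.85 rad); the robot touches nothing.
It fails at once if the lamp tips by more than 0.25 rad (angle between lamp's own z axis and vertical above 0.25 rad).
It fails at once if the lamp is lifted more than 12 mm (height (world z) of lamp above 0.012 m).
It fails at once if the lamp is taken between the fingers (horizontal distance between the grasp point and lamp below 0.02 m and height (world z) of the grasp point below 0.25 m and contact force between the fingers and lamp above 1 N).
It fails at once if the snow globe, helicopter, abacus or shovel is moved more than 20 mm (distance of any of globe, helicopter, abacus, shovel from where it was at the start of the episode above 0.02 m).
It also fails if it takes over 58 s, if anything falls off the work surface, if the arm or the gripper's body presses on something with over 40 N, if the wrist force passes 120 N, or if a joint passes its speed limit or range.

## Working session

There is one attempt and no reset: what is moved stays moved. The work goes in short steps, each a Python script; the robot and the scene stay as the last script left them, time stands still between calls to the robot, and variables do not carry over. Pictures are saved under pics/ and viewed, about 8 in all and at most 12, crops included, and the job is handed in when it is done.

```bash
mkdir -p pics; cat > h.py <<'E'
import numpy as np, cv2
from rig import bot, ik, imaging, order, sensors
def save(n,f,s=None,crop=None):
    im=imaging.capture(n)[:,:,::-1].copy()
    if crop: x0,y0,x1,y1=crop; im=im[y0:y1,x0:x1]
    if s: im=cv2.resize(im,None,fx=s,fy=s,interpolation=cv2.INTER_CUBIC)
    cv2.imwrite(f,im)
def ray(n,u,v,z=0):
    c=imaging.camera_info(n); R=cv2.Rodrigues(np.array(c['rvec'],float))[0]; t=np.array(c['tvec'],float).ravel()
    o=-R.T@t; d=R.T@np.array([(u-c['cx'])/c['fx'],(v-c['cy'])/c['fy'],1])
    return o+d*(z-o[2])/d[2]
def proj(n,P):
    c=imaging.camera_info(n)
    K=np.array([[c['fx'],0,c['cx']],[0,c['fy'],c['cy']],[0,0,1]])
    return cv2.projectPoints(np.array(P,float).reshape(-1,1,3),np.array(c['rvec'],float),np.array(c['tvec'],float),K,None)[0].reshape(-1,2)
E
python3 - <<'E'
from h import *
save('top','pics/top1.png',1.4); save('scene','pics/sc1.png',1.4)
print(sensors.current_t(), sensors.current_eef_rot(), ray('top',280,210), {k:v for k,v in imaging.camera_info('top').items()})
E
```

```text
0.1 [ 9.82954818e-01  1.83846453e-01 -3.41045545e-05 -5.54043582e-04] [567.97589256   8.09751895   0.        ] {'fx': 425.1905356660124, 'fy': 425.1905356660124, 'cx': 281.9337611510776, 'cy': 207.7705129380269, 'rvec': array([ 2.16917068, -2.16920128,  0.1384971 ]), 'tvec': array([   3.13989879,  570.54047878, 1124.63506202])}
```

View pics/top1.png

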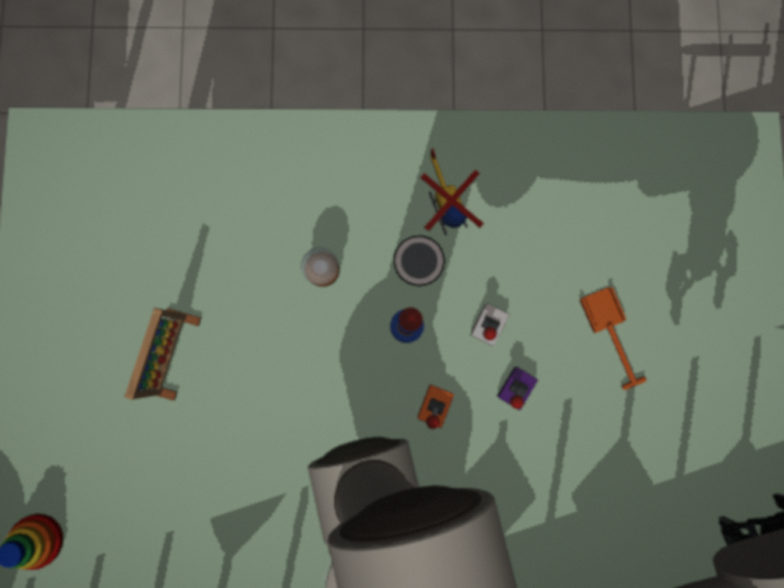

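View pics/sc1.png

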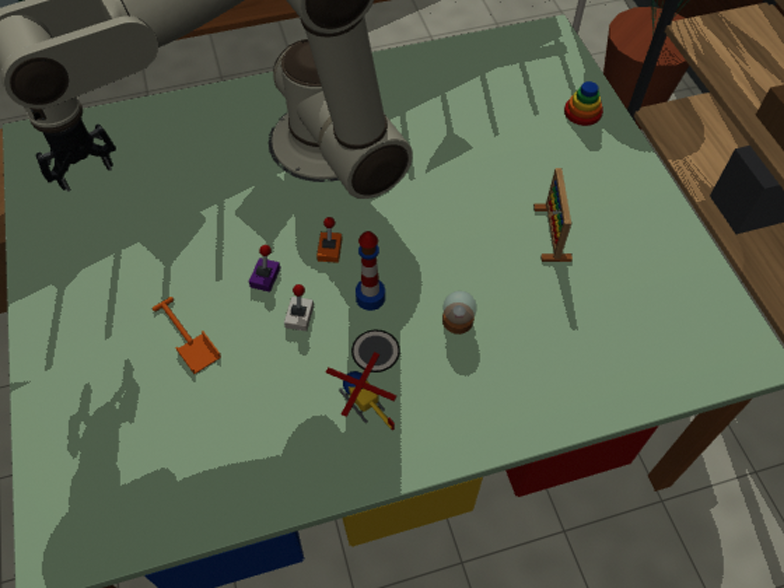

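The top view (scaled 1.4) shows the plate at about (419,261), the lamp foot at (407,326), the white switch at (490,326), and the look-alikes at (436,407) in orange and (518,388) in purple. The globe is at (321,268) and the helicopter at (453,200). I'll take an enlarged crop next.

```bash
python3 - <<'E'
from h import *
save('top','pics/top2.png',5,(270,160,390,280))
for n,u,v in [('plate',419,261),('lamp',407,326),('sw',490,326),('orange',436,407),('purple',518,388),('globe',321,268),('heli',453,205)]:
    print(n, ray('top',u/1.4,v/1.4).round())
E
```

```text
plate [635. -46.   0.]
lamp [504. -22.   0.]
sw [ 504. -187.    0.]
orange [346. -78.   0.]
purple [ 382. -240.    0.]
globe [620. 150.   0.]
heli [ 750. -116.    0.]
```

View pics/top2.png

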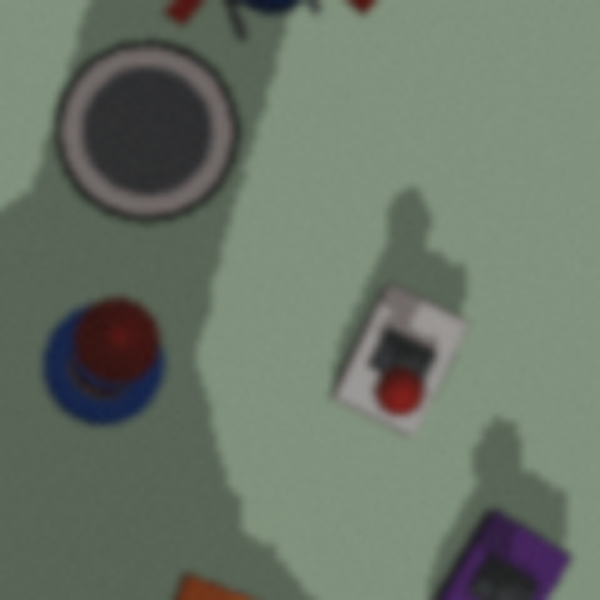

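The crop shows the plate centre at (148,130) and the lamp foot at about (104,363). The white block's top centre is at (400,358), its axis running from (370,414) to (430,302), and the ball is at (400,391).

My plan is to push with closed fingers tilted 0.6 rad backwards. That keeps the gripper body off the tower, with the fingertip corner touching low on the foot.

```bash
cat >> h.py <<'E'
from scipy.spatial.transform import Rotation as Ro
def q(a,th):  # tool z = cos-down, tilted forward along heading a by th; tool y horizontal, perpendicular
    d=np.array([np.cos(a),np.sin(a),0]); z=np.sin(th)*d+np.array([0,0,-np.cos(th)])
    y=np.array([np.sin(a),-np.cos(a),0]);
    return Ro.from_matrix(np.c_[np.cross(y,z),y,z])
def tcp(tip,R): return list(np.array(tip,float)-173*R.as_matrix()[:,2])
E
cat > m.py <<'E'
from h import *
def c(x,y,z): return ray('top',(x+.5)/5-.5+270,(y+.5)/5-.5+160,z)
plate=c(148,130.5,0); lamp=c(104,363,27); sw=c(400,358.5,25)
a0=c(370.5,414.5,25); a1=c(429.5,302.5,25); ball=c(400,391,70)
E
python3 - <<'E'
from m import *
for k in 'plate lamp sw ball'.split(): print(k, globals()[k].round(1))
d=a1-a0; print('axis',np.arctan2(d[1],d[0]),np.linalg.norm(d)); b=ball-sw; print('ballax',np.arctan2(-b[1],-b[0]),np.hypot(*b[:2]))
v=plate-lamp; a=np.arctan2(v[1],v[0]); print('push',a,np.hypot(*v[:2]))
R=q(a,.6); u=np.array([np.cos(a),np.sin(a),0])
for s in (-70,-45,70,100):
  for f in (0,np.pi):
    R2=R*Ro.from_rotvec([0,0,f]); p=tcp([*(lamp+u*s)[:2],8],R2); j=ik(p,R2.as_quat()); print(s,f,np.round(p),None if j is None else np.round(j,2))
E
```

```text
plate [636.9 -46.    0. ]
lamp [504.4 -19.9  27. ]
sw [ 506.9 -181.5   25. ]
ball [ 487.3 -173.4   70. ]
axis -0.5003817584827233 69.65666675144378
ballax -0.39177854790899574 21.264598147751272
push -0.1945345273335982 135.03886477726422
-70 0 [340.  13. 151.] [-0.19 -0.24  2.44 -0.01  0.34  1.58]
-70 3.141592653589793 [340.  13. 151.] [-0.19 -0.24  2.44 -0.01  0.34 -1.56]
-45 0 [364.   8. 151.] [-0.19 -0.18  2.39 -0.01  0.32  1.58]
-45 3.141592653589793 [364.   8. 151.] [-0.19 -0.18  2.39 -0.01  0.32 -1.56]
70 0 [477. -15. 151.] [-0.19  0.08  2.16 -0.01  0.31  1.58]
70 3.141592653589793 [477. -15. 151.] [-0.19  0.08  2.16 -0.01  0.31 -1.56]
100 0 [507. -20. 151.] [-0.19  0.13  2.09 -0.01  0.32  1.58]
100 3.141592653589793 [507. -20. 151.] [-0.19  0.13  2.09 -0.01  0.32 -1.56]
```

```bash
python3 - <<'E'
from m import *
bot.close()
v=plate-lamp; a=np.arctan2(v[1],v[0]); u=np.array([np.cos(a),np.sin(a),0])
R=q(a,.6)*Ro.from_rotvec([0,0,np.pi]); Q=list(R.as_quat())
P=lambda s,z: tcp([*(lamp+u*s)[:2],z],R)
j=np.array(ik(P(-75,150),Q)); jv=j.copy(); jv[0]=-.9
bot.goto_joints(list(jv)); bot.goto_joints(list(j))
bot.move_l(P(-75,7),rate=120)
print(sensors.current_t(),sensors.current_ee_pos(),sensors.current_wrist_force(),sensors.current_finger_gap())
print(bot.move_l(P(-30,7),rate=50,force_limit=15), sensors.current_wrist_force())
A=imaging.capture('top'); B=imaging.capture('scene')
im=np.hstack([A[120:320,220:400],B[120:320,200:380]])[:,:,::-1]
cv2.imwrite('pics/a.png',cv2.resize(im,None,fx=2.2,fy=2.2,interpolation=cv2.INTER_CUBIC)); print(sensors.current_t())
E
```

```text
4.725 [335.13164312  13.40646797 150.2361197 ] [ 0.05975472 -0.15222336  0.40107052] 0.01950637961570313
False [-0.59329934 -0.39173526  0.67044835]
5.875
```

View pics/a.png

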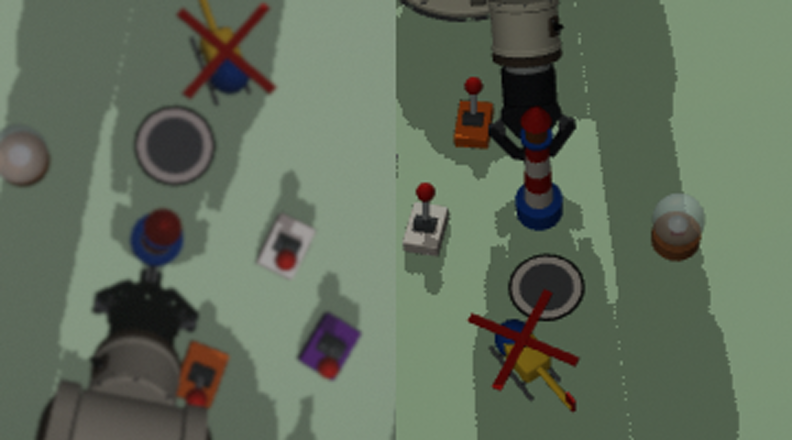

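In the left panel the finger is at (150,272), centred behind the foot at (157,238), and the lamp is upright and moving towards the plate centre at (175,145). The arm is clear of the orange switch. I'll continue most of the way.

```bash
python3 - <<'E'
from m import *
v=plate-lamp; a=np.arctan2(v[1],v[0]); u=np.array([np.cos(a),np.sin(a),0])
R=q(a,.6)*Ro.from_rotvec([0,0,np.pi]); P=lambda s,z: tcp([*(lamp+u*s)[:2],z],R)
print(bot.move_l(P(70,7),rate=50,force_limit=20), sensors.current_wrist_force(), sensors.current_t())
bot.sleep(.2)
A=imaging.capture('top'); B=imaging.capture('scene')
im=np.hstack([A[145:245,250:350],B[160:260,245:345]])[:,:,::-1]
cv2.imwrite('pics/b.png',cv2.resize(im,None,fx=4,fy=4,interpolation=cv2.INTER_CUBIC))
print(proj('top',[lamp,plate]))
E
```

```text
False [-2.08876008  0.60460697 -0.10278018] 8.025
[[290.4 232.2]
 [299.2 185.7]]
```

View pics/b.png

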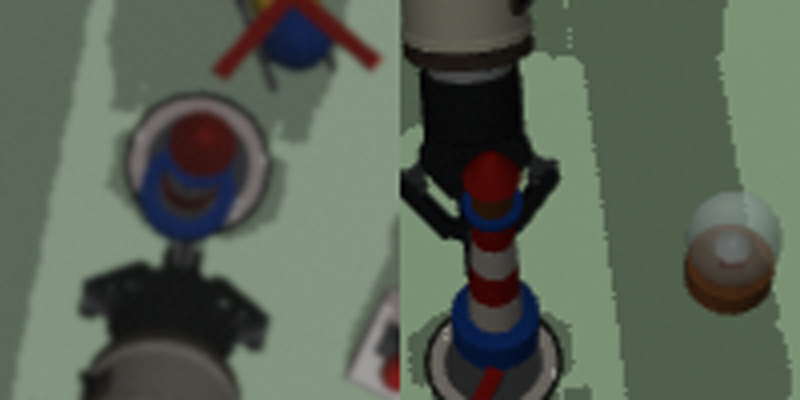

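The foot's outline (139–238, bottom 240) is centred at about (188,190) in the left panel. It's upright, overlaps the plate, and is on line. I'll compute what's left and finish the push.

```bash
python3 - <<'E'
from m import *
v=plate-lamp; a=np.arctan2(v[1],v[0]); u=np.array([np.cos(a),np.sin(a),0])
R=q(a,.6)*Ro.from_rotvec([0,0,np.pi]); P=lambda s,z: tcp([*(lamp+u*s)[:2],z],R)
now=ray('top',296.75,192.1,27); e=plate-now
print('now',now, 'along',e@u,'lat',e@np.array([-u[1],u[0],0]))
print(bot.move_l(P(93,7),rate=40,force_limit=20), sensors.current_wrist_force(), sensors.current_t())
bot.move_l(P(60,7),rate=60); bot.sleep(.4)
A=imaging.capture('top'); B=imaging.capture('scene')
im=np.hstack([A[135:235,250:350],B[160:260,245:345]])[:,:,::-1]
cv2.imwrite('pics/c.png',cv2.resize(im,None,fx=4,fy=4,interpolation=cv2.INTER_CUBIC))
E
```

```text
now [614.53194719 -37.68693714  27.        ] along 23.51688351508806 lat -3.842173873754907
False [-0.96591058  0.01981464 -0.34888155] 9.05
```

View pics/c.png

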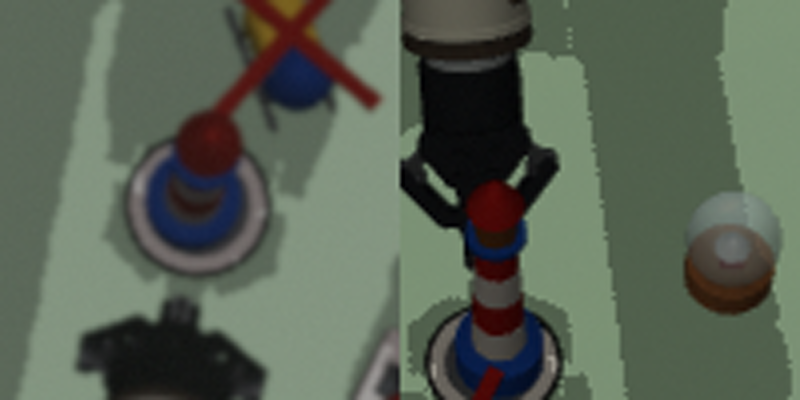

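The foot is at about (195,201) and the plate centre at (199,204) in the left panel, so the offset is about 3–4 mm. The whole foot is inside the ring, and the lamp is upright with the finger clear. Next is the switch.

```bash
python3 - <<'E'
from m import *
v=plate-lamp; a=np.arctan2(v[1],v[0]); u=np.array([np.cos(a),np.sin(a),0])
R0=q(a,.6)*Ro.from_rotvec([0,0,np.pi]); P=lambda s,z: tcp([*(lamp+u*s)[:2],z],R0)
b=-.48; w=np.array([np.cos(b),np.sin(b),0])
R=q(b,0)*Ro.from_rotvec([0,0,np.pi]); S=lambda s,z: tcp([*(sw+w*s)[:2],z],R)
bot.move_l(P(-20,7),rate=120); bot.move_l(P(-20,150),rate=150)
bot.move_ptp(S(-80,150),list(R.as_quat()))
bot.move_l(S(-80,60),rate=100)
print(sensors.current_t())
print('early',bot.move_l(S(-58,60),rate=50,force_limit=10))
print('stop',bot.move_l(S(6,60),rate=40,force_limit=15), ((np.array(sensors.current_ee_pos())-sw)@w), sensors.current_wrist_force(), sensors.current_t())
A=imaging.capture('top'); B=imaging.capture('scene')
im=np.hstack([A[135:285,260:400],B[150:300,180:320]])[:,:,::-1]
cv2.imwrite('pics/d.png',cv2.resize(im,None,fx=2.8,fy=2.8,interpolation=cv2.INTER_CUBIC))
E
```

```text
13.9083
early False
stop True 3.4400633975530694 [-2.09838855  0.87896386  2.3726821 ] 15.9417
```

View pics/d.png

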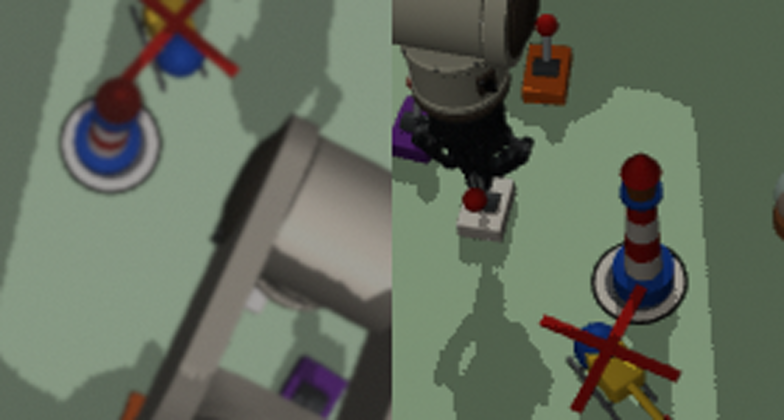

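The finger stopped on force at 3.4 mm along the axis, where I expected the toggle's stop at about 2.4 mm. In the right panel the ball leans away from the robot at (475,200). I'll back off and verify.

```bash
python3 - <<'E'
from m import *
b=-.48; w=np.array([np.cos(b),np.sin(b),0])
R=q(b,0); S=lambda s,z: tcp([*(sw+w*s)[:2],z],R)
bot.move_l(S(-60,60),rate=80); bot.move_l(S(-60,200),rate=150)
j=list(sensors.current_joint_positions()); j[0]=-1.3; bot.goto_joints(j); bot.sleep(.5)
A=imaging.capture('top'); B=imaging.capture('scene')
im=np.hstack([A[135:285,260:400],B[150:300,180:320]])[:,:,::-1]
cv2.imwrite('pics/e.png',cv2.resize(im,None,fx=2.8,fy=2.8,interpolation=cv2.INTER_CUBIC))
cv2.imwrite('pics/f.png',cv2.resize(np.hstack([A[160:260,270:370]]),None,fx=5,fy=5)[:,:,::-1])
for t in (0,.85,1): # predicted ball pixel in e.png
    p=sw*[1,1,0]+w*55*np.sin(t-.5)+[0,0,22+55*np.cos(t-.5)]
    print(t,((proj('top',p)[0]-[260,135]+.5)*2.8).round(1),((proj('scene',p)[0]-[180,150]+.5)*2.8+[392,0]).round(1))
print('plate centre, foot pred', ((proj('top',[plate,plate+[0,0,27]])-[260,135]+.5)*2.8).round(1), sensors.current_wrist_force(), sensors.current_t())
E
```

```text
0 [248.1 293.2] [487.1 159.5]
0.85 [270.2 250.1] [475.9 192.9]
1 [273.  243.3] [474.4 200.5]
plate centre, foot pred [[111.2 143.4]
 [112.6 138.8]] [ 0.0813282   0.83192877 -0.1120667 ] 20.075
```

View pics/e.png

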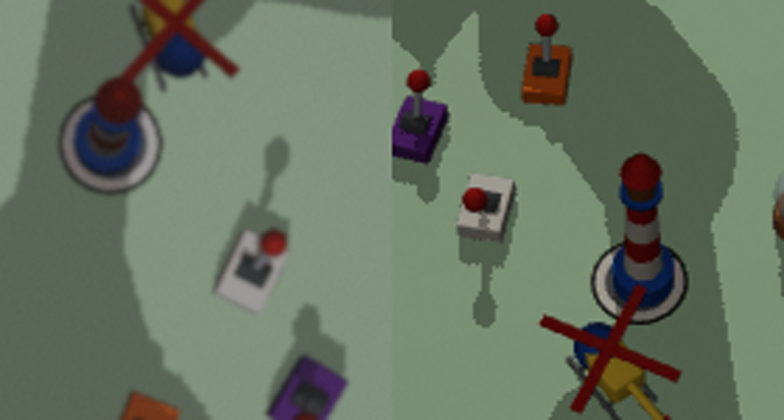

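The ball is at (273,243) in the top view and (475,200) in the scene view, which matches the predictions for 1.0 rad. The foot is at about (109,141) against (112.6,138.8) if exactly centred, so about 4 mm off. Handing in.

```bash
python3 -c "
from rig import order; order.close_job()"
```

```text
the job is handed in; nothing more can be done
```

The job is done and handed in at about 20 s of robot time, against the 58 s limit; no verdict was reported.

- **Lamp:** I slid it onto the plate with closed, back-tilted fingers pushing low on its foot. In the last pictures it stands upright with its centre about 4 mm from the plate's centre; the limit is 19 mm.
- **Toggle:** I pushed it to its stop, where the finger stopped on force about 1 mm past the predicted position. The ball's pixels in both camera views match 1.0 rad.
- **Bystanders:** The helicopter and both look-alike switches look unmoved in the last picture. The globe was only partly in that view, and the abacus and shovel were outside it, so I did not recheck them; the arm did not work near them.
- **Robot:** The arm was swung clear and touches nothing.

No check failed. The only disagreement was in the switch's direction: the block's edges gave -0.50 rad and the ball's position -0.39 rad. I pushed along -0.48 rad, and the toggle reached its stop.

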